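# Zero the force gauge and hold the film applicator against its stop

## Robot

A 6-joint arm with a two-finger parallel gripper is mounted at the origin on a cart in front of the work surface, level with it; the furniture and walls round the work are solid. World frame = base frame: x ahead of the robot, y to its left, z up, the work surface at z = 0. Lengths are in m, angles in rad, forces in N, time in s.
With the tool pointing down it reaches from about 0.375 to 0.975 m from the base axis. Payload 3.8 kg.
Tool frame: the origin (TCP) lies midway between the tips of the shut fingers; the grasp point (between the pads) lies 19 mm behind it; z points along the fingers, y is the line along which they close (so a half turn about z gives the same grasp; the last joint's range is limited). The gripper opens to 85 mm and grips with 20 to 120 N. Pads are 22 mm wide; open, the fingers measure 114 mm over their backs; the gripper's body (76 mm by 85 mm) begins 54 mm behind the grasp point. The pads swing forward as they close: fully open they stand 13 mm farther back than shut.
Start: joints at [-1.234, 0.264, 1.604, -0, 1.274, -0.037], TCP at [0.246, -0.628, 0.231] pointing down, gripper open.
Joint ranges: [-2.63, 2.63], [-0.94, 2.18], [0.31, 2.57], [-1.31, 4.45], [0, 2.66], [-2.55, 2.55]. Speed limits (rad/s): [2.57, 2.57, 3.14, 3.14, 3.14, 3.14].

## Interface

Orientations are given as a rotation vector (axis times angle).
In Python, from workcell import bot gives the robot as it stands.
- The arm moves only by the tool step_arm, never from a script. Its argument "motion" is a list of rows, each a list of 5 numbers: the finger opening in cm, from 0 to 8.54, then the shift along the tool's x, y, z in cm, then the turn about the tool's z in degrees. In form: [[claw, dx, dy, dz, twist], ...]. A call has 1 to 20 rows; each row is the pose to reach, as a shift and turn from the pose commanded when the call began, along the tool's axes at that moment; what a row does not reach only later rows make up. A row lasts 1/10 s, in which the tool goes at most 50 mm and 8.59 degrees, less where a joint would pass 70% of its speed; a pose out of reach is approached as far as the arm can. A call with a gripper value outside its range is refused whole. The fingers move at their own pace and stop on an object; "force" is the grip in N (left out, the last holds). Time passes only in rows, so rows that repeat a pose let the fingers close. It gives the time, the measured TCP pose, the force, the opening and the grip force at its end, in the units of the state.
- bot.read_state(): the state, without advancing time (a new reading comes with each control period).
- bot.read_camera(name): name is "scene" or "side" or "wrist"; returns (picture, depth): 480x640x3 uint8, red, green, blue; 480x640 float32, m along the optical axis (not along the pixel's ray), 0 where there is no reading.
- bot.calibration(name): a dict with "mtx" (3x3 intrinsics, pixels), "origin" and "orientation" of the camera in the world; the wrist camera has in their place "T_tool_cam" (4x4, takes a point from camera to tool coordinates, whose origin is the TCP and whose axes are the flange's). Camera axes: x right, y up, looking along -z (the intrinsics and any distortion apply to the point x, -y, -z); pixel columns grow to the right and rows downward; lengths in m; the calibration is good to about 2 mm. A picture is of the moment at which its call begins: read the wrist's pose just before it. calibration takes no time and is no camera call.
- bot.finish_job(): hands the job in; it is judged then, once.
The state is a dict: "time": time; "q": joint angles; "joint_vel": joint speeds; "joint_torque": joint torques, N m; "tool_pos": TCP position; "tcp_rot": TCP orientation; "wrist_force": force on the tool from outside, world axes, zero at the start; "torque": the same for the moment, N m; "width": opening from 0.0 (shut) to 1.0 (fully open); "grip_force": force on a finger pad.
Only numpy, scipy, OpenCV 4.12 (cv2) and the standard library are available. Lean on these libraries where they do the work, as an engineer would, in place of code of your own. Each camera call takes 0.05 s, during which the arm holds its last target. There are 200 camera calls.

## Task

With the orange stylus press the recessed red zero button of the blue force gauge fully down, then stand the stylus back in its grey stand and let go. Then set the steel block flat on the fixture's bed and press it, centred and square, against the sprung stop so that the black pointer stays in the green band (about 12 N), never running the stop to the end of its travel past the red. A colleague will clamp it: finish while still holding it pressed like that for a few seconds, and do not push the tin, jar or red panel about.

Things in the scene. Friction and masses are not known exactly. Their poses are not given: they have to be found in the camera images.
- fixture: Fixed aluminium plate with blue gauge housing. Origin on the bench; x: pushing direction, from bed to gauge (roughly away from the robot); z up. Bed (plate top) 12 mm above the origin, 100 mm wide (y), open at both sides, from x = -85 mm to the stop. Housing x 41 to 107, y -42 to 42, top z = 46 mm, with the zero button at x 87, y 20 and the white-green-red strip and black pointer at y = -22 mm
- gauge_stop (a joint): Travel of the sprung stop into the gauge, along the fixture's +x, in m: 0 free, 0.030 end of travel. Spring 0.8 N per mm without preload. The pointer is in the green from 0.010 to 0.020 (8 to 16 N), in the red from 0.020 to 0.030
- stop_face (a point): Centre of the steel stop face that the block is pressed against: 56 mm wide, 34 mm high (1.5 to 35 mm above the bed), upright, facing the fixture's -x. With the stop free it lies at fixture x = 20, y = 0, z = 30.5 mm; it moves with the stop
- zero_button (a joint): Travel of the zero button in m, downwards: 0 up, 0.005 fully down; it is sprung and takes about 5 N fully down
- zero_button_top (a point): Centre of the red button's top, 14 mm across, lying 5 mm deep in an upright round hole of 16 mm in the housing's top (too narrow for a finger pad); moves with the button
- stylus: Loose stylus, 60 g: orange square handle 18 x 18 mm, 75 mm long, with a steel pin of 6 mm diameter, 36 mm long below it. Origin at the centre of the handle's lower end (shoulder), z up the handle, pin along -z; the handle's sides lie along x and y. It starts upright in the stand, its shoulder on the stand's top
- stylus_tip (a point): Lower end of the stylus pin, 36 mm under the stylus origin
- stylus_stand: Fixed grey block 50 x 50 mm, 50 mm high, on a 62 mm black foot; origin on the bench under its centre. In its top an upright hole of 11 mm, 43 mm deep, at the centre, takes the stylus pin: the stylus is home when its origin is 50 mm above the stand's origin, upright
- applicator: Loose steel film applicator, a cube 44 x 44 x 42 mm (z), 0.4 to 0.75 kg; origin at the centre of its underside. It starts on the bench; any side may face the stop
- open_tin: Bystander: open sample tin, 70 mm across, 78 mm high; origin under its centre. Leave it alone
- pigment_jar: Bystander: jar of pink pigment with grey lid, 51 mm across, 70 mm high; origin under its centre. Leave it alone
- red_panel: Bystander: small red coated test panel, 34 x 70 x 8 mm, lying flat; origin under its centre. Leave it alone

How it is judged:
By the outcome, as a careful person would: the job done as asked, in the order asked, and still so for the second after the job is handed in, while the arm keeps its last pose, push and grip.
It also fails if it takes over 64 s, if anything falls off the work surface, if the arm or the gripper's body presses on something with over 40 N, if the wrist force passes 120 N, or if a joint passes its speed limit or range.

## Working session

There is one attempt and no reset: what is moved stays moved. The work goes in short steps, Python scripts to look and compute and a tool call to move; the robot and the scene stay as the last step left them, time stands still between calls to the robot, and variables do not carry over. Pictures are saved under pics/ and viewed, at most 11 in all, crops included, and the job is handed in when it is done.

Besides the shell and the picture viewer there is one more tool, called after "Call:" as name(argument=value, ...) on one line, values as JSON. step_arm: Moves the arm, as the interface text tells. Its arguments: {"type":"object","properties":{"motion":{"type":"array","items":{"type":"array","items":{"type":"number"}}},"force":{"type":"number"}},"required":["motion"]}

```bash
mkdir -p pics
cat > h.py <<'E'
import numpy as np, cv2
from scipy.spatial.transform import Rotation as R
from workcell import bot
def cam(name):
    s=bot.read_state(); im,d=bot.read_camera(name); c=bot.calibration(name)
    if name=="wrist":
        T=np.eye(4);T[:3,:3]=R.from_rotvec(s["tcp_rot"]).as_matrix();T[:3,3]=s["tool_pos"]
        T=T@np.array(c["T_tool_cam"])
    else:
        T=np.eye(4);o=np.array(c["orientation"],float)
        T[:3,:3]=o if o.shape==(3,3) else R.from_rotvec(o).as_matrix();T[:3,3]=c["origin"]
    return im,d,np.array(c["mtx"]),T,c
def cloud(d,K,T):
    v,u=np.mgrid[0:480,0:640]
    p=np.stack([(u-K[0,2])/K[0,0]*d,-(v-K[1,2])/K[1,1]*d,-d],-1)
    P=p@T[:3,:3].T+T[:3,3]; P[d==0]=np.nan
    return P
E
python3 - <<'E'
from h import *
s=bot.read_state();print(s)
for n in("scene","side"):
    im,d,K,T,c=cam(n);print(n,c);P=cloud(d,K,T);np.savez(f"{n}.npz",im=im,P=P,K=K,T=T)
    cv2.imwrite(f"pics/{n}0.png",im[...,::-1])
print(bot.calibration("wrist"))
E
```

```text
{'time': 0.0, 'q': array([-1.23389898e+00,  2.64803845e-01,  1.60536991e+00,  1.24807217e-05,
        1.27369476e+00, -3.68915898e-02]), 'joint_vel': array([ 0.00105233,  0.00111403, -0.00125528,  0.00020096,  0.00136778,
        0.00233596]), 'joint_torque': array([ 7.60823987e-04, -5.15110838e+01, -3.67313254e+01,  6.73699219e-05,
        1.29003549e-02, -3.94032753e-06]), 'tool_pos': array([ 0.24623975, -0.6277012 ,  0.22993007]), 'tcp_rot': array([-3.08467314e+00, -5.83310009e-01,  5.15340479e-04]), 'wrist_force': array([-0.22994384,  0.39968612, -0.3145935 ]), 'torque': array([ 0.00474546, -0.01642993, -0.04617414]), 'grip_force': 0.0, 'width': 1.0008619269176344}
scene {'mtx': array([[539.61684033,   0.        , 316.65385621],
       [  0.        , 539.61684033, 239.97321563],
       [  0.        ,   0.        ,   1.        ]]), 'origin': array([-0.11106684,  0.90574937,  0.72127006]), 'orientation': array([ 0.43002485, -1.27979497, -2.18143107])}
side {'mtx': array([[439.00689218,   0.        , 322.1901232 ],
       [  0.        , 439.00689218, 243.48227808],
       [  0.        ,   0.        ,   1.        ]]), 'origin': array([ 0.51842195, -0.87995926,  0.70745662]), 'orientation': array([ 0.9318288 , -0.04594176, -0.0524049 ])}
{'mtx': array([[401.70544023,   0.        , 319.39160177],
       [  0.        , 401.70544023, 246.62331375],
       [  0.        ,   0.        ,   1.        ]]), 'T_tool_cam': array([[ 9.71291634e-05,  9.58023001e-01,  2.86691332e-01,
         7.42205202e-02],
       [ 9.99999687e-01,  1.32155635e-04, -7.80411704e-04,
        -4.31046882e-04],
       [-7.85540238e-04,  2.86691318e-01, -9.58022688e-01,
        -1.43077511e-01],
       [ 0.00000000e+00,  0.00000000e+00,  0.00000000e+00,
         1.00000000e+00]])}
```

View pics/scene0.png

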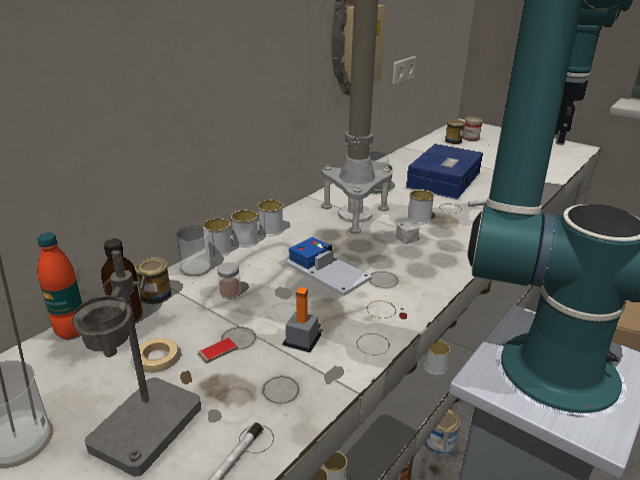

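View pics/side0.png

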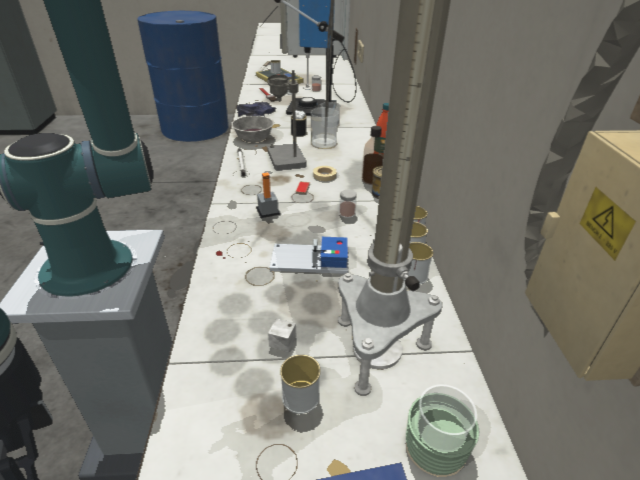

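The scene view shows the stylus at (302,305), the fixture at (330,265), the block at (407,232) beside the tin (420,207), and a tall column stand at (355,190). In the side view the stylus is at (266,190), the fixture at (310,255), the block at (282,338) and the tin at (300,385).

Run:
```python
from h import *
def top(P,m,lab):
    q=P[m]; 
    if len(q)<8: print(lab,len(q));return
    (c,sz,a)=cv2.minAreaRect((q[:,:2]*1000).astype(np.float32))
    print(lab,len(q),"med",np.round(np.median(q,0),4),"rect",np.round(c,1),np.round(sz,1),round(a,1))
for n,rois in {"scene":dict(sty=(270,275,340,360),fix=(280,225,380,300),blk=(392,215,425,248)),
          "side":dict(sty=(245,160,290,222),fix=(262,228,356,280),blk=(262,310,302,362))}.items():
    z=np.load(n+".npz");im,P=z["im"].astype(int),z["P"]
    for k,(a,b,c,d) in rois.items():
        M=np.zeros((480,640),bool);M[b:d,a:c]=1;M&=~np.isnan(P[...,2])
        Z=P[...,2];r,g,bl=im[...,0],im[...,1],im[...,2]
        org=(r>150)&(g<140)&(bl<80)
        if k=="sty":
            top(P,M&org,n+" orange");top(P,M&org&(Z>.118),n+" orange top");top(P,M&(abs(Z-.05)<.004)&~org,n+" stand top")
        if k=="fix":
            top(P,M&(abs(Z-.012)<.004),n+" bed");top(P,M&(abs(Z-.046)<.004),n+" housing top")
            top(P,M&(bl>100)&(r<60),n+" blue"); top(P,M&(r>150)&(g<70)&(bl<70)&(Z>.03),n+" red")
        if k=="blk": top(P,M&(abs(Z-.042)<.004),n+" block top");top(P,M&(Z>.01)&(Z<.06),n+" block all")
```

```text
scene orange 54 med [0.4372 0.245  0.126 ] rect [438.4 243. ] [17.6 17.6] 13.4
scene orange top 52 med [0.4372 0.2444 0.1261] rect [438.4 243. ] [17.6 17.6] 13.4
scene stand top 349 med [0.4327 0.2507 0.0514] rect [439.1 242.9] [51.7 54.4] 17.9
scene bed 1290 med [0.5185 0.018  0.0134] rect [590.  -41.6] [223.3 328.6] 44.4
scene housing top 533 med [0.6084 0.0036 0.0476] rect [605.9  -2.2] [88.2 92.4] 84.9
scene blue 375 med [0.6127 0.0065 0.0478] rect [6.084e+02 1.000e-01] [83.5 74.4] 82.8
scene red 8 med [ 0.6228 -0.0199  0.0464] rect [625.8  -5.8] [46.4  9.7] 69.9
scene block top 157 med [ 0.4833 -0.2607  0.0432] rect [ 484.6 -262.1] [46.2 50.5] 64.8
scene block all 448 med [ 0.486  -0.2577  0.0294] rect [ 497.1 -308.4] [ 61.3 152.9] 13.5
side orange 6
side orange top 6
side stand top 146 med [0.4413 0.2317 0.05  ] rect [441.2 239.8] [49.4 56.7] 16.6
side bed 1259 med [ 0.5225 -0.0075  0.012 ] rect [554.4   1. ] [104.1 192.9] 83.9
side housing top 602 med [ 0.6142 -0.0081  0.0461] rect [606.   -4.3] [90.3 86. ] 83.7
side blue 49 med [ 0.6201 -0.0437  0.0447] rect [611.3 -15. ] [58.5 76.8] 2.1
side red 2
side block top 382 med [ 0.4884 -0.2689  0.0415] rect [ 488.5 -266.4] [46.3 43.8] 69.0
side block all 642 med [ 0.4883 -0.2777  0.0405] rect [ 489.3 -303. ] [ 56.  126.8] 3.1
```

Run:
```python
from h import *
for n in("scene","side"):
    P=np.load(n+".npz")["P"]
    for lo,hi in((.06,.12),(.15,.5)):
        m=(P[...,2]>lo)&(P[...,2]<hi)&(abs(P[...,0]-.65)<.22)&(abs(P[...,1]+.12)<.22)
        q=P[m];print(n,lo,len(q),np.round(np.percentile(q,[1,50,99],axis=0),3).tolist() if len(q) else "")
```

```text
scene 0.06 1214 [[0.602, -0.323, 0.06], [0.794, -0.059, 0.074], [0.868, 0.093, 0.119]]
scene 0.15 3157 [[0.639, -0.311, 0.152], [0.662, -0.273, 0.326], [0.705, -0.253, 0.497]]
side 0.06 886 [[0.603, -0.338, 0.06], [0.805, -0.1, 0.075], [0.863, 0.076, 0.12]]
side 0.15 7889 [[0.643, -0.337, 0.153], [0.672, -0.321, 0.346], [0.712, -0.279, 0.497]]
```

Call:
step_arm(motion=[[8.5,3,-3,0,0],[8.5,6.5,-6,0,0],[8.5,10,-9,0,0],[8.5,13,-12,0,0],[8.5,16.5,-15,0,0],[8.5,20,-18,0,0],[8.5,23,-21,0,0],[8.5,26,-23,0,0],[8.5,29,-25,0,0]])

```text
time: 1.0
tool_pos: [0.4254, -0.2879, 0.2309]
tcp_rot: [-3.086, -0.584, 0.0]
wrist_force: [1.8, -0.6, 0.4]
width: 0.998
grip_force: 0.0
```

Run:
```python
from h import *
im,d,K,T,c=cam("wrist");np.savez("w1.npz",im=im,P=cloud(d,K,T),K=K,T=T)
cv2.imwrite("pics/w1.png",im[...,::-1])
```

Call:
step_arm(motion=[[8.5,2,-3,0,0],[8.5,5,-7,0,0],[8.5,8,-11,0,0],[8.5,11,-15,0,0],[8.5,14,-19,0,0],[8.5,16,-22,0,0],[8.5,17.5,-24,0,0],[8.5,17.5,-24,0,0],[8.5,17.5,-24,0,0]])

```text
time: 1.95
tool_pos: [0.5001, -0.0023, 0.2308]
tcp_rot: [3.086, 0.586, -0.002]
wrist_force: [0.0, 0.2, 0.4]
width: 0.993
grip_force: 0.0
```

Run:
```python
from h import *
im,d,K,T,c=cam("wrist");np.savez("w2.npz",im=im,P=cloud(d,K,T),K=K,T=T)
a=np.load("w1.npz")["im"]
cv2.imwrite("pics/w12.png",cv2.resize(np.vstack([a[:, :],im])[...,::-1],(400,600),interpolation=3))
cv2.imwrite("pics/w2.png",im[...,::-1])
print(bot.read_state()["tool_pos"])
```

```text
[ 0.50003852 -0.00289731  0.23085756]
```

View pics/w1.png

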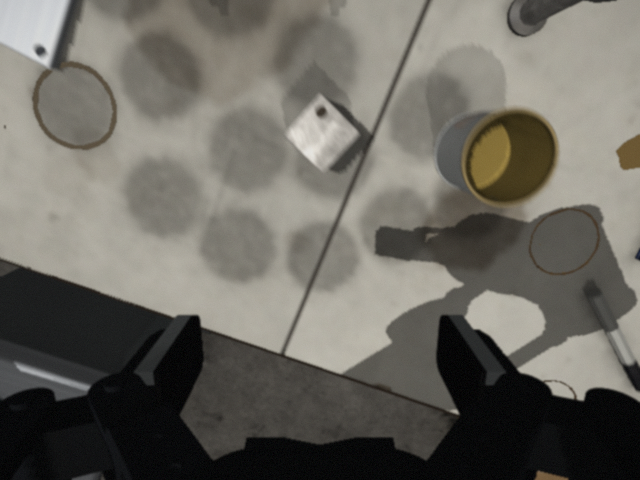

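View pics/w2.png

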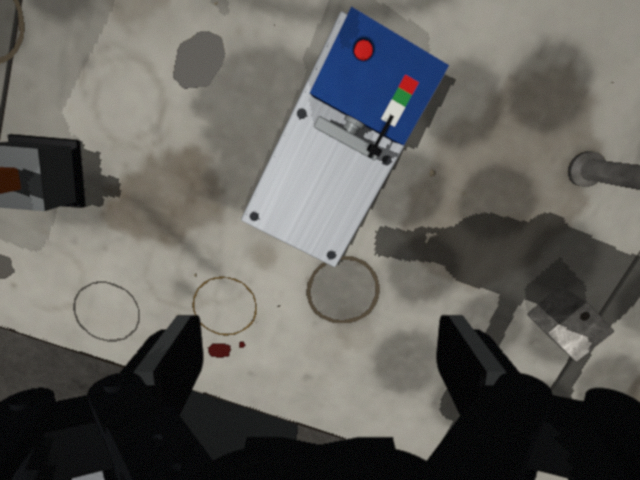

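The w1 view shows the block at (322,132) with the tin to its right at (510,155). The w2 view shows the fixture: button (363,49), stop (340,135), near bed corners (243,220) and (336,266).

Run:
```python
from h import *
def rect(q,l):
    (c,s,a)=cv2.minAreaRect((q[:,:2]*1000).astype(np.float32));print(l,len(q),np.round(c,1),np.round(s,1),round(a,1),"z",np.round(np.median(q[:,2]),4))
z=np.load("w2.npz");im,P=z["im"].astype(int),z["P"];r,g,b=im[...,0],im[...,1],im[...,2];Z=P[...,2]
blue=(b>90)&(r<80)&(abs(Z-.046)<.004);rect(P[blue],"blue")
v,u=np.mgrid[0:480,0:640]
red=(r>150)&(g<70)&(b<70)&(u>340)&(u<380)&(v<70)
# project red pixels on z plane
def onplane(u,v,z0,K,T):
    d=np.stack([(u-K[0,2])/K[0,0],-(v-K[1,2])/K[1,1],-np.ones_like(u,float)],-1)@T[:3,:3].T
    return T[:3,3]+d*((z0-T[2,3])/d[...,2])[...,None]
print("button",onplane(u[red].astype(float),v[red].astype(float),.041,z["K"],z["T"]).mean(0),np.median(P[red],0))
roi=(u>230)&(u<460)&(v<275)
bed=roi&(abs(Z-.012)<.004);rect(P[bed],"bed")
M=bed.astype(np.uint8);n,L,S,C=cv2.connectedComponentsWithStats(M);k=1+S[1:,4].argmax();rect(P[L==k],"bed cc")
# world pos of corners by pixel
for (x,y,h) in((243,220,.012),(336,266,.012),(349,8,.046),(449,66,.046),(311,95,.046)):
    print((x,y),np.round(onplane(np.array([float(x)]),np.array([float(y)]),h,z["K"],z["T"])[0],4))
z=np.load("w1.npz");im,P=z["im"].astype(int),z["P"];Z=P[...,2]
t=(u>270)&(u<375)&(v>80)&(v<185)&(abs(Z-.042)<.004);rect(P[t],"block")
print("floor",np.nanmedian(Z[200:240,100:250]))
```

```text
blue 8935 [617.5  -3.8] [84.  66.3] 83.9 z 0.0465
button [0.6325518  0.01487974 0.041     ] [nan nan nan]
bed 15097 [554.6 -15. ] [136.2 195. ] 83.8 z 0.0125
bed cc 14792 [556.5   2.8] [100.4 195. ] 83.8 z 0.0125
(243, 220) [0.4661 0.0601 0.012 ]
(336, 266) [ 0.4559 -0.0366  0.012 ]
(349, 8) [0.6531 0.0352 0.046 ]
(449, 66) [ 0.645  -0.0496  0.046 ]
(311, 95) [0.588  0.0394 0.046 ]
block 3140 [ 488.5 -266. ] [44.  44.1] 68.3 z 0.0424
floor 0.00036733523002208113
```

Call:
step_arm(motion=[[8.5,0,-4,0,1],[8.5,0.5,-8,0,2],[8.5,1,-13,0,3],[8.5,1.5,-17,0,4],[8.5,2,-21,0,5],[8.5,2,-24,0,6],[8.5,2,-25.5,0,6],[8.5,2,-25.5,0,6],[8.5,2,-25.5,0,6]])

```text
time: 2.9
tool_pos: [0.4263, 0.2411, 0.2311]
tcp_rot: [3.112, 0.42, -0.0]
wrist_force: [-0.0, 0.4, -1.3]
width: 0.997
grip_force: 0.0
```

Run:
```python
from h import *
im,d,K,T,c=cam("wrist");P=cloud(d,K,T);s=bot.read_state();print(s["tool_pos"],s["tcp_rot"])
cv2.imwrite("pics/w3.png",im[...,::-1]);im=im.astype(int)
def rect(q,l):
    if len(q)<5: print(l,len(q));return
    (c,s,a)=cv2.minAreaRect((q[:,:2]*1000).astype(np.float32));print(l,len(q),np.round(c,1),np.round(s,1),round(a,1),"z",np.round(np.median(q[:,2]),4))
near=(np.hypot(P[...,0]-.4385,P[...,1]-.243)<.06)
rect(P[near&(abs(P[...,2]-.125)<.005)],"top");rect(P[near&(abs(P[...,2]-.05)<.004)],"stand")
rect(P[near&(P[...,2]>.045)],"all")
Rm=R.from_rotvec(s["tcp_rot"]).as_matrix();print("tool x yaw",np.degrees(np.arctan2(Rm[1,0],Rm[0,0])))
```

```text
[0.42640259 0.24090538 0.23119054] [ 3.11276447e+00  4.19207436e-01 -1.58264622e-05]
top 818 [441.5 241.4] [19.  18.4] 18.5 z 0.1252
stand 2650 [441.7 241.8] [49.8 49.4] 16.8 z 0.0504
all 45576 [441.  243.6] [ 51.  119.9] 15.1 z 0.2991
tool x yaw 15.340167147039773
```

View pics/w3.png

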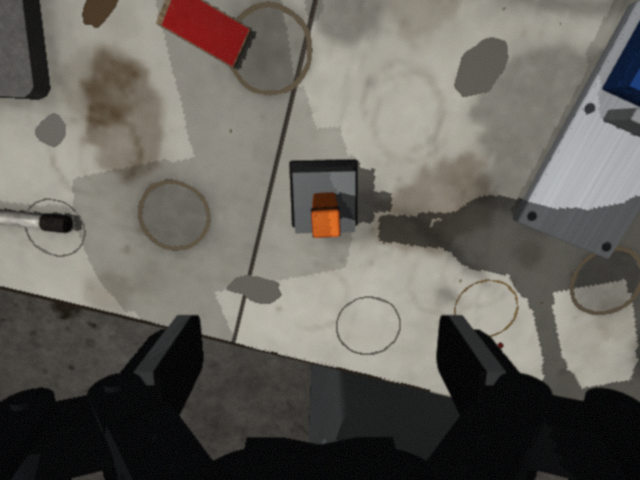

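Call:
step_arm(motion=[[8.5,1.5,0.3,1,-1.5],[8.5,1.5,0.3,4,-1.5],[8.5,1.5,0.3,8,-1.5],[8.5,1.5,0.3,12,-1.5],[8.5,1.5,0.3,15,-1.5],[8.5,1.5,0.3,15.8,-1.5],[1,1.5,0.3,15.8,-1.5],[1,1.5,0.3,15.8,-1.5],[1,1.5,0.3,15.8,-1.5],[1,1.5,0.3,15.8,-1.5],[1,1.5,0.3,15.8,-1.5],[1,1.5,0.3,15.8,-1.5],[1,1.5,0.3,15.8,-1.5],[1,1.5,0.3,15.8,-1.5]], force=40)

```text
time: 4.35
tool_pos: [0.4423, 0.2439, 0.0747]
tcp_rot: [-3.107, -0.463, -0.004]
wrist_force: [-1.3, -1.3, 6.2]
width: 0.203
grip_force: 43.7
```

Call:
step_arm(motion=[[1,0,0,-0.5,0],[1,0,0,-1.5,0],[1,0,0,-3,0],[1,0,0,-5,0],[1,0,0,-7,0],[1,0,0,-8,0],[1,0,0,-8,0],[1,0,0,-8,0],[1,0,0,-8,0]])

```text
time: 5.25
tool_pos: [0.4402, 0.243, 0.152]
tcp_rot: [3.107, 0.462, -0.004]
wrist_force: [-0.7, -0.5, -0.9]
width: 0.205
grip_force: 43.0
```

Run:
```python
from h import *
s=bot.read_state();print(s["tool_pos"],s["tcp_rot"],s["wrist_force"],s["width"])
im,d,K,T,c=cam("side");cv2.imwrite("pics/s1.png",cv2.resize(im[130:240,190:340],(750,550),interpolation=2)[...,::-1])
P=cloud(d,K,T);i=im.astype(int);o=(i[...,0]>150)&(i[...,1]<140)&(i[...,2]<80)&(abs(P[...,0]-.44)<.06)&(abs(P[...,1]-.24)<.06)
print(o.sum(),np.round(np.percentile(P[o],[2,50,98],axis=0),4))
im,d,K,T,c=cam("scene");P=cloud(d,K,T);i=im.astype(int);o=(i[...,0]>130)&(i[...,1]<140)&(i[...,2]<80)&(abs(P[...,0]-.44)<.06)&(abs(P[...,1]-.24)<.06)&(P[...,2]>.05)
print(o.sum(),np.round(np.percentile(P[o],[2,50,98],axis=0),4))
```

```text
[0.44024844 0.24295044 0.15202583] [ 3.10679022  0.46201895 -0.00350841] [-0.67830274 -0.47199323 -0.91489261] 0.2047347641109153Traceback (most recent call last):
  File "<stdin>", line 5, in <module>
    return _quantile_unchecked(
        a, q, axis, out, overwrite_input, method, keepdims, weights)
    return _ureduce(a,
                    func=_quantile_ureduce_func,
    ...<5 lines>...
                    overwrite_input=overwrite_input,
                    method=method)
    r = func(a, **kwargs)
    result = _quantile(arr,
                       quantiles=q,
    ...<2 lines>...
                       out=out,
                       weights=wgt)
    slices_having_nans = np.isnan(arr[-1, ...])
                                  ~~~^^^^^^^^^
IndexError: index -1 is out of bounds for axis 0 with size 0
```

View pics/s1.png

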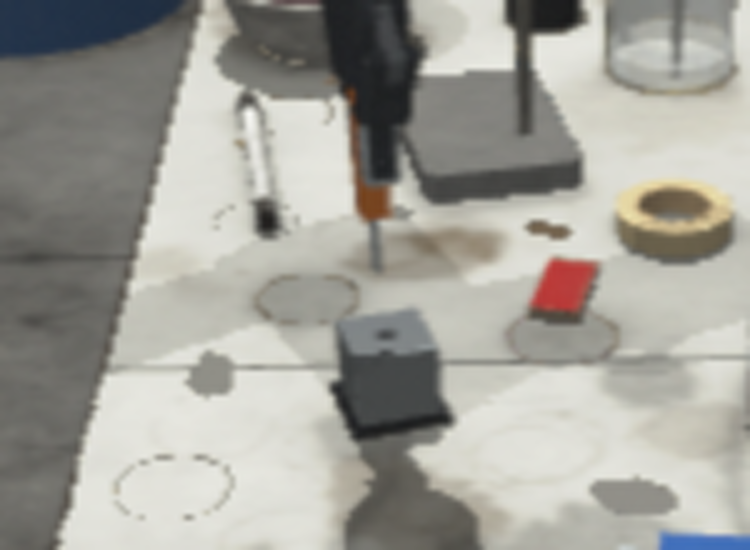

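The stylus is lifted clear: shoulder at (375,215), pin tip at (377,270), stand hole at (387,335) in the 5x crop. I'll check the tilt by projecting points on a vertical line.

Run:
```python
from h import *
def proj(p,K,T):
    q=(np.array(p)-T[:3,3])@T[:3,:3];return np.array([K[0,2]+K[0,0]*q[0]/-q[2],K[1,2]-K[1,1]*q[1]/-q[2]])
out=[]
for n in("side","scene"):
    im,d,K,T,c=cam(n)
    for z in(.091,.109,.127,.16,.19):
        print(n,z,np.round(proj((.4402,.243,z),K,T),1))
    p=proj((.4402,.243,.11),K,T).astype(int);print(p)
    a=im[p[1]-40:p[1]+35,p[0]-25:p[0]+25];out.append(cv2.resize(a,(400,600),interpolation=2));print("crop origin",p-[25,40],"scale 8")
cv2.imwrite("pics/s2.png",np.hstack(out)[...,::-1])
```

```text
side 0.091 [266.  183.8]
side 0.109 [265.6 178.3]
side 0.127 [265.3 172.6]
side 0.16 [264.5 161.9]
side 0.19 [263.9 151.9]
[265 177]
crop origin [240 137] scale 8
scene 0.091 [300.9 304.1]
scene 0.109 [300.8 296.6]
scene 0.127 [300.8 288.9]
scene 0.16 [300.7 274.6]
scene 0.19 [300.6 261.2]
[300 296]
crop origin [275 256] scale 8
```

View pics/s2.png

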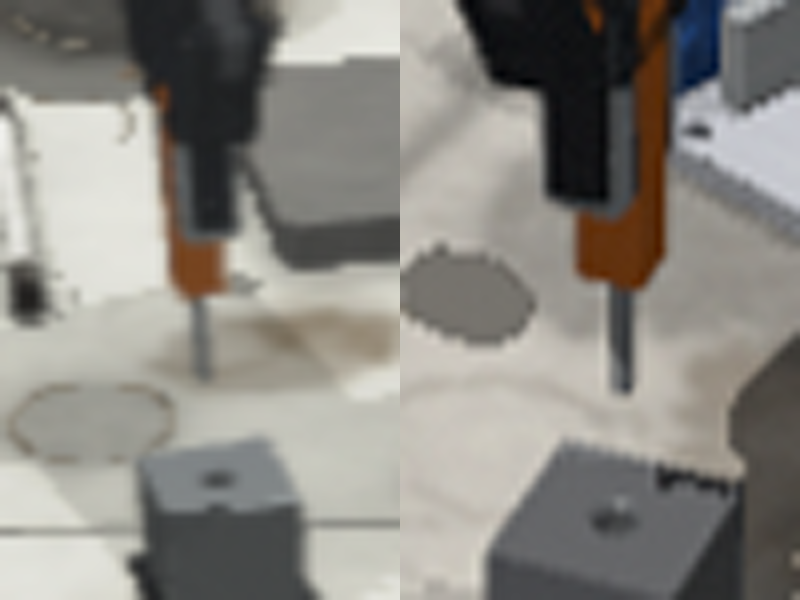

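Run:
```python
from h import *
def pm(n):
    c=np.load(n+".npz");K,T=c["K"],c["T"];F=np.diag([1,-1,-1.]);A=F@T[:3,:3].T
    return K@np.hstack([A,(-A@T[:3,3])[:,None]])
a,b=pm("side"),pm("scene")
for l,s,t in(("tip",(265.4,184.2),(302.8,304.8)),("shoulder",(264.7,173.6),(302.5,291)),("hole",(267.1,196.9),(301.6,321))):
    X=cv2.triangulatePoints(a,b,np.array(s,float),np.array(t,float));print(l,np.round((X[:3]/X[3]).ravel(),4))
```

```text
tip [0.4375 0.2414 0.0901]
shoulder [0.4374 0.2422 0.1235]
hole [0.4404 0.2412 0.0484]
```

Call:
step_arm(motion=[[1,1,2.5,0,0],[1,2.5,6,0,0],[1,4.2,10,0,0],[1,6,14,0,0],[1,7.7,18,0,0],[1,9.4,22,0,0],[1,11,25.5,0,0],[1,12,27.3,0,0],[1,12,27.3,0,0],[1,12,27.3,2,0],[1,12,27.3,3.2,0],[1,12,27.3,3.2,0],[1,12,27.3,3.2,0]])

```text
time: 6.7
tool_pos: [0.6345, 0.0178, 0.1206]
tcp_rot: [-3.107, -0.463, 0.003]
wrist_force: [0.8, -0.4, -1.0]
width: 0.209
grip_force: 42.9
```

Run:
```python
from h import *
s=bot.read_state();print(s["tool_pos"],s["tcp_rot"],s["wrist_force"])
def proj(p,K,T):
    q=(np.array(p)-T[:3,3])@T[:3,:3];return np.array([K[0,2]+K[0,0]*q[0]/-q[2],K[1,2]-K[1,1]*q[1]/-q[2]])
out=[]
for n in("side","scene"):
    im,d,K,T,c=cam(n)
    p=proj((.6325,.0147,.05),K,T);print(n,"button proj",p);p=p.astype(int)
    a=im[p[1]-37:p[1]+38,p[0]-25:p[0]+25];out.append(cv2.resize(a,(400,600),interpolation=2));print("crop origin",p-[25,37])
cv2.imwrite("pics/s3.png",np.hstack(out)[...,::-1])
```

```text
[0.63446821 0.01778754 0.12060855] [-3.10685635e+00 -4.63397848e-01  2.85638467e-03] [ 0.84344453 -0.39055915 -0.95401548]
side button proj [339.74419756 240.56980668]
crop origin [314 203]
scene button proj [299.79406227 246.08552632]
crop origin [274 209]
```

View pics/s3.png

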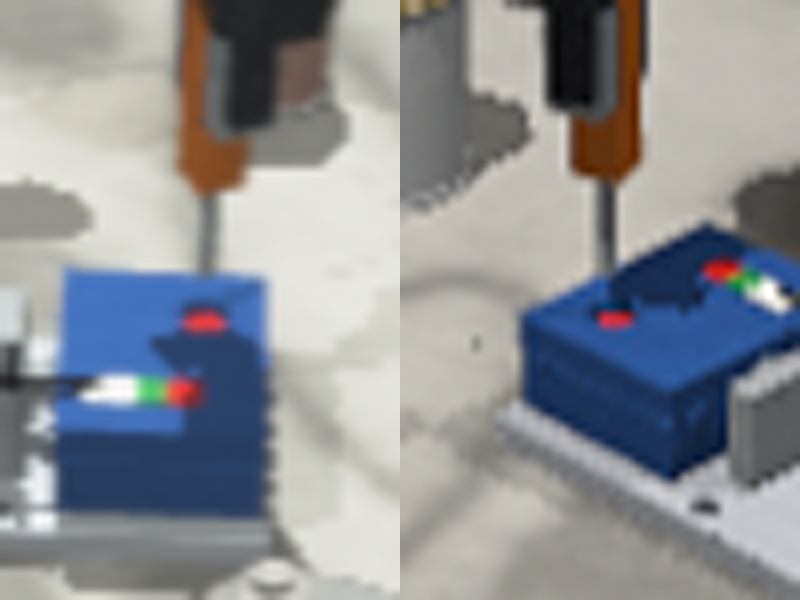

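The tip is at (205,275) in the side half and (608,270) in the scene half. The button hole is at (204,316) and (615,312).

Run:
```python
from h import *
def pm(n):
    c=np.load(n+".npz");K,T=c["K"],c["T"];F=np.diag([1,-1,-1.]);A=F@T[:3,:3].T
    return K@np.hstack([A,(-A@T[:3,3])[:,None]])
a,b=pm("side"),pm("scene")
f=lambda s,t:((314+s[0]/8-.5,203+s[1]/8-.5),(274+(t[0]-400)/8-.5,209+t[1]/8-.5))
for l,p in(("tip",f((205,275),(608,270))),("hole",f((204,316),(615,312)))):
    X=cv2.triangulatePoints(a,b,np.array(p[0]),np.array(p[1]));print(l,np.round((X[:3]/X[3]).ravel(),4))
```

```text
tip [0.6315 0.0161 0.0614]
hole [0.6309 0.0142 0.0461]
```

Call:
step_arm(motion=[[1,-0.1,0.15,0.5,0],[1,-0.1,0.15,1,0],[1,-0.1,0.15,1.5,0],[1,-0.1,0.15,1.9,0],[1,-0.1,0.15,2.1,0],[1,-0.1,0.15,2.3,0],[1,-0.1,0.15,2.3,0],[1,-0.1,0.15,2.3,0]])

```text
time: 7.6
tool_pos: [0.6348, 0.0154, 0.0986]
tcp_rot: [-3.107, -0.462, 0.001]
wrist_force: [-2.2, 0.7, 2.4]
width: 0.203
grip_force: 43.4
```

Call:
step_arm(motion=[[1,0,0,0.1,0],[1,0,0,0.2,0],[1,0,0,0.3,0],[1,0,0,0.4,0],[1,0,0,0.4,0],[1,0,0,0.4,0]])

```text
time: 8.2
tool_pos: [0.6352, 0.0154, 0.0962]
tcp_rot: [3.107, 0.462, 0.001]
wrist_force: [-5.1, -0.3, 11.0]
width: 0.205
grip_force: 44.7
```

Call:
step_arm(motion=[[1,0,0,0.1,0],[1,0,0,0.2,0],[1,0,0,0.2,0],[1,0,0,0.2,0]])

```text
time: 8.6
tool_pos: [0.6358, 0.0155, 0.0958]
tcp_rot: [3.107, 0.462, 0.003]
wrist_force: [-6.1, -0.2, 17.4]
width: 0.212
grip_force: 45.6
```

Call:
step_arm(motion=[[1,0,0,-1,0],[1,0,0,-3,0],[1,0,0,-5,0],[1,-1,-2.5,-6.1,0],[1,-2.6,-6,-6.1,0],[1,-4.3,-10,-6.1,0],[1,-6,-14,-6.1,0],[1,-7.7,-18,-6.1,0],[1,-9.3,-22,-6.1,0],[1,-10.6,-25.2,-6.1,0],[1,-11.6,-27.4,-6.1,0],[1,-11.6,-27.4,-5.1,0],[1,-11.6,-27.4,-4.1,0],[1,-11.6,-27.4,-3.6,0],[1,-11.6,-27.4,-3.6,0],[1,-11.6,-27.4,-3.6,0]])

```text
time: 10.2
tool_pos: [0.4447, 0.243, 0.1278]
tcp_rot: [3.107, 0.46, -0.001]
wrist_force: [-0.3, -0.0, -0.9]
width: 0.207
grip_force: 43.1
```

Run:
```python
from h import *
s=bot.read_state();print(s["tool_pos"],s["tcp_rot"],s["wrist_force"])
def proj(p,K,T):
    q=(np.array(p)-T[:3,3])@T[:3,:3];return np.array([K[0,2]+K[0,0]*q[0]/-q[2],K[1,2]-K[1,1]*q[1]/-q[2]])
out=[]
for n in("side","scene"):
    im,d,K,T,c=cam(n)
    p=proj((.4417,.2416,.065),K,T).astype(int)
    a=im[p[1]-37:p[1]+38,p[0]-25:p[0]+25];out.append(cv2.resize(a,(400,600),interpolation=2));print("crop origin",p-[25,37])
cv2.imwrite("pics/s4.png",np.hstack(out)[...,::-1])
```

```text
[0.44466634 0.24300593 0.12782801] [ 3.10743286e+00  4.59833157e-01 -1.07301195e-03] [-0.26146627 -0.02372526 -0.88891749]
crop origin [242 154]
crop origin [275 277]
```

View pics/s4.png

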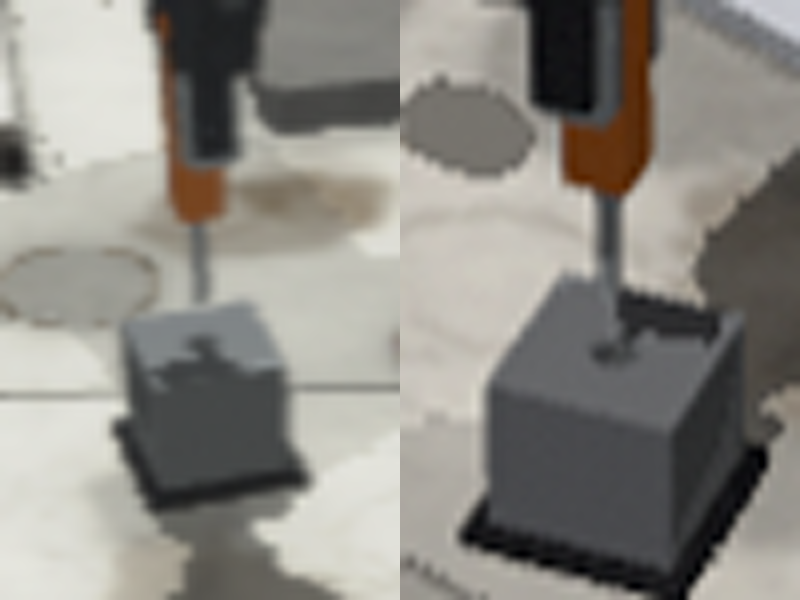

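The tip is at (200,304) in the side half and (608,298) in the scene half. The hole is at (202,343) and (613,352).

Run:
```python
from h import *
def pm(n):
    c=np.load(n+".npz");K,T=c["K"],c["T"];F=np.diag([1,-1,-1.]);A=F@T[:3,:3].T
    return K@np.hstack([A,(-A@T[:3,3])[:,None]])
a,b=pm("side"),pm("scene")
f=lambda s,t:((242+s[0]/8-.5,154+s[1]/8-.5),(275+(t[0]-400)/8-.5,277+t[1]/8-.5))
for l,p in(("tip",f((200,304),(608,298))),("shoulder",f((197,219),(608,190))),("hole",f((202,343),(613,352)))):
    X=cv2.triangulatePoints(a,b,np.array(p[0]),np.array(p[1]));print(l,np.round((X[:3]/X[3]).ravel(),4))
```

```text
tip [0.4409 0.2427 0.0665]
shoulder [0.4409 0.2434 0.1003]
hole [0.4402 0.2423 0.0501]
```

Call:
step_arm(motion=[[1,-0.05,0,0.7,0],[1,-0.05,0,1.4,0],[1,-0.05,0,2.1,0],[1,-0.05,0,2.8,0],[1,-0.05,0,3.5,0],[1,-0.05,0,4.2,0],[1,-0.05,0,4.8,0],[1,-0.05,0,4.8,0]])

```text
time: 11.1
tool_pos: [0.4429, 0.2432, 0.079]
tcp_rot: [3.107, 0.462, -0.003]
wrist_force: [-0.1, -0.3, -0.7]
width: 0.2
grip_force: 43.1
```

Call:
step_arm(motion=[[1,0,0,0.1,0],[1,0,0,0.2,0],[1,0,0,0.3,0],[1,0,0,0.4,0],[1,0,0,0.4,0]])

```text
time: 11.6
tool_pos: [0.4437, 0.2436, 0.0763]
tcp_rot: [-3.107, -0.462, -0.0]
wrist_force: [-0.1, 0.4, 0.3]
width: 0.203
grip_force: 43.1
```

Call:
step_arm(motion=[[1,0,0,0.1,0],[1,0,0,0.2,0],[1,0,0,0.3,0],[1,0,0,0.3,0]])

```text
time: 12.0
tool_pos: [0.444, 0.2437, 0.0747]
tcp_rot: [3.107, 0.462, 0.0]
wrist_force: [-3.8, -2.2, 9.3]
width: 0.205
grip_force: 44.5
```

Call:
step_arm(motion=[[1,0,0,-0.2,0],[1,0,0,-0.2,0],[2.2,0,0,-0.2,0],[3,0,0,-0.2,0],[4,0,0,-0.2,0],[6,0,0,-0.2,0],[8.5,0,0,-0.2,0],[8.5,0,0,-0.2,0],[8.5,0,0,-0.2,0],[8.5,0,0,-2,0],[8.5,0,0,-5,0],[8.5,0,0,-9,0],[8.5,0,0,-13,0],[8.5,0,0,-15.5,0],[8.5,0,0,-15.5,0]])

```text
time: 13.5
tool_pos: [0.4466, 0.245, 0.2336]
tcp_rot: [-3.105, -0.462, -0.014]
wrist_force: [0.5, 0.9, -0.2]
width: 0.999
grip_force: 0.0
```

Run:
```python
from h import *
im,d,K,T,c=cam("wrist");P=cloud(d,K,T);s=bot.read_state();print(s["tool_pos"],s["tcp_rot"],s["wrist_force"])
def rect(q,l):
    if len(q)<5: print(l,len(q));return
    (c,s,a)=cv2.minAreaRect((q[:,:2]*1000).astype(np.float32));print(l,len(q),np.round(c,1),np.round(s,1),round(a,1),"z",np.round(np.median(q[:,2]),4))
near=(np.hypot(P[...,0]-.4415,P[...,1]-.242)<.05)
rect(P[near&(abs(P[...,2]-.125)<.008)],"top");rect(P[near&(abs(P[...,2]-.05)<.004)],"stand")
```

```text
[0.4452435  0.24433022 0.23093428] [-3.10581202 -0.46182555 -0.00801176] [ 0.53429425 -0.61976909 -0.21429572]
top 781 [442.2 242.9] [18.5 18.1] 16.0 z 0.1252
stand 2533 [441.4 241.4] [50.6 50. ] 16.8 z 0.0505
```

Call:
step_arm(motion=[[8.5,-0.6,3,0,2],[8.5,-1.5,7,0,5],[8.5,-2.4,11,0,9],[8.5,-3.3,15.5,0,13],[8.5,-4.2,20,0,17],[8.5,-5.2,24.5,0,21],[8.5,-6.2,29,0,25],[8.5,-7.1,33.5,0,29],[8.5,-8,38,0,33],[8.5,-9,42.5,0,36],[8.5,-10,46.5,0,38.5],[8.5,-10.5,49,0,38.5],[8.5,-10.7,50,0,38.5],[8.5,-10.7,50,0,38.5],[8.5,-10.7,50,0,38.5]])

```text
time: 15.05
tool_pos: [0.4863, -0.2646, 0.2271]
tcp_rot: [-3.085, 0.588, 0.003]
wrist_force: [-0.2, 0.2, 0.8]
width: 0.998
grip_force: 0.0
```

Run:
```python
from h import *
im,d,K,T,c=cam("wrist");P=cloud(d,K,T);s=bot.read_state();print(s["tool_pos"],s["tcp_rot"],s["q"])
def rect(q,l):
    (c,s,a)=cv2.minAreaRect((q[:,:2]*1000).astype(np.float32));print(l,len(q),np.round(c,1),np.round(s,1),round(a,1),"z",np.round(np.median(q[:,2]),4));return np.array(c)/1000,a
near=(np.hypot(P[...,0]-.4885,P[...,1]+.266)<.05)
c,a=rect(P[near&(abs(P[...,2]-.042)<.004)],"top")
Rm=R.from_rotvec(s["tcp_rot"]).as_matrix();print("yaw",np.degrees(np.arctan2(Rm[1,0],Rm[0,0])),"target",a-90)
print("tool delta cm",100*Rm.T@np.array([c[0]-s["tool_pos"][0],c[1]-s["tool_pos"][1],.006-s["tool_pos"][2]]))
```

```text
[ 0.4864694  -0.26439114  0.22746588] [-3.08517770e+00  5.86535625e-01  2.40217658e-03] [-5.43164624e-01  3.85916884e-02  1.86866919e+00  5.82622303e-04
  1.23616776e+00  1.40318389e+00]
top 2744 [ 488.5 -266.1] [44.1 44.4] 68.2 z 0.0423
yaw -21.528505880891913 target -21.78148651123047
tool delta cm [ 0.28964191  0.09808194 22.14604808]
```

Call:
step_arm(motion=[[8.5,0.3,0.1,4,0.3],[8.5,0.3,0.1,8,0.3],[8.5,0.3,0.1,12,0.3],[8.5,0.3,0.1,16,0.3],[8.5,0.3,0.1,19,0.3],[8.5,0.3,0.1,21,0.3],[8.5,0.3,0.1,22.2,0.3],[8.5,0.3,0.1,22.2,0.3],[5,0.3,0.1,22.2,0.3],[4,0.3,0.1,22.2,0.3],[3.5,0.3,0.1,22.2,0.3],[3.5,0.3,0.1,22.2,0.3],[3.5,0.3,0.1,22.2,0.3],[3.5,0.3,0.1,22.2,0.3],[3.5,0.3,0.1,22.2,0.3]], force=60)

```text
time: 16.6
tool_pos: [0.4908, -0.2685, 0.0082]
tcp_rot: [3.084, -0.597, 0.005]
wrist_force: [-0.1, 3.0, 6.3]
width: 0.505
grip_force: 63.5
```

Call:
step_arm(motion=[[3.5,0,0,-1,0],[3.5,0,0,-3,0],[3.5,0,0,-5,0],[3.5,-1,-4,-6,-2],[3.5,-2,-8,-6,-5],[3.5,-3,-12,-6,-8],[3.5,-4,-16,-6,-11],[3.5,-5,-20,-6,-14],[3.5,-5.8,-23.5,-6,-15.7],[3.5,-6.4,-26,-6,-15.7],[3.5,-6.4,-26.7,-6,-15.7],[3.5,-6.4,-26.7,-6,-15.7],[3.5,-6.4,-26.7,-6,-15.7]])

```text
time: 17.9
tool_pos: [0.5286, 0.003, 0.0657]
tcp_rot: [3.136, -0.169, -0.002]
wrist_force: [0.1, -1.0, -6.7]
width: 0.508
grip_force: 63.8
```

```bash
cat > m.py <<'E'
from h import *
import sys
im,d,K,T,c=cam("wrist");P=cloud(d,K,T);s=bot.read_state();print(s["tool_pos"],s["wrist_force"],s["width"])
Rm=R.from_rotvec(s["tcp_rot"]).as_matrix();print("yaw",np.degrees(np.arctan2(Rm[1,0],Rm[0,0])),"zaxis",Rm[:,2].round(4))
O=np.array([.5439,.0041]);a=np.radians(-6.1);F=np.array([[np.cos(a),np.sin(a)],[-np.sin(a),np.cos(a)]])
print("tcp in fixture mm",1000*F@(s["tool_pos"][:2]-O))
cv2.imwrite(sys.argv[1],im[...,::-1]); np.savez("m.npz",im=im,P=P)
i=im.astype(int);b=(i[...,2]>90)&(i[...,0]<80)&(abs(P[...,2]-.046)<.004)
(c,sz,an)=cv2.minAreaRect((P[b][:,:2]*1000).astype(np.float32));print("housing",np.round(c,1),np.round(sz,1),round(an,1))
zt=float(sys.argv[2])
q=(P[...,:2]-O)@F.T*1000
m=(abs(P[...,2]-zt)<.005)&(abs(q[...,0]+10)<45)&(abs(q[...,1])<32)
if m.sum()>20:
    (c,sz,an)=cv2.minAreaRect(q[m].astype(np.float32));print("blocktop fix",m.sum(),np.round(c,1),np.round(sz,1),round(an,1),"z",np.median(P[m][:,2]))
    for e in(1,50,99):print(e,np.percentile(q[m],e,axis=0).round(1))
E
python3 m.py pics/w4.png .105
```

```text
[0.52869378 0.0027249  0.06584482] [ 0.7385365   0.4447324  -6.26451624] 0.5057303359751758
yaw -6.219311055813499 zaxis [-1.3e-03 -5.0e-04 -1.0e+00]
tcp in fixture mm [-14.97399876  -2.98319346]
housing [615.1  -3.3] [84.5 61.6] 83.9
blocktop fix 10321 [-16.9  -0. ] [63.7 43.7] 90.0 z 0.10048213053725302
1 [-38.  -28.3]
50 [-14.3  -1.7]
99 [ 3.5 25.4]
```

View pics/w4.png

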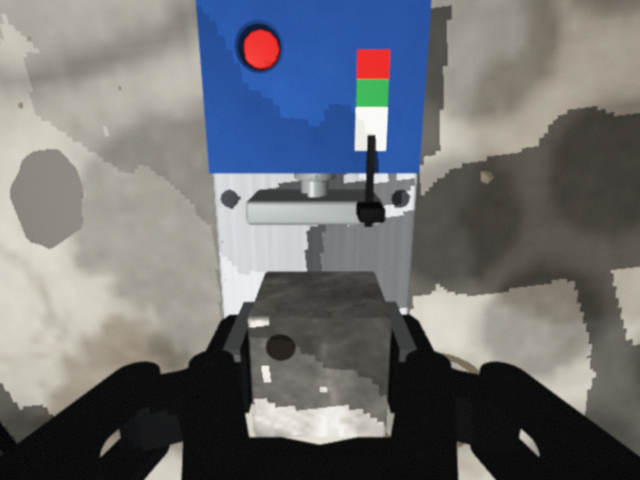

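The view from above shows the block centred in the fingers: top front edge at row 318, columns about 247 to 392. The stop plate is at row 207, columns 247 to 385, the pointer is on white, and the button is back up at (262,48).

Run:
```python
from h import *
z=np.load("m.npz");im,P=z["im"].astype(int),z["P"]
O=np.array([.5439,.0041]);a=np.radians(-6.1);F=np.array([[np.cos(a),np.sin(a)],[-np.sin(a),np.cos(a)]])
q=(P[...,:2]-O)@F.T*1000
m=np.zeros((480,640),bool);m[300:425,235:405]=1
m&=(abs(P[...,2]-.1005)<.003)
for v in(330,350,370,390,405):
    r=np.where(m[v])[0];print(v,r.min(),r.max(),"y",q[v,r.max(),1].round(1),q[v,r.min(),1].round(1),"x",q[v,r,0].mean().round(1))
for u in(270,300,340,370):
    r=np.where(m[:,u])[0];print(u,r.min(),"xfront",q[r.min(),u,0].round(1),"z",P[r.min(),u,2].round(4))
# stop plate top: z~.047
s=(abs(P[...,2]-.047)<.003)&(np.abs(q[...,0]-24)<9)&(abs(q[...,1])<40)
print("stop",s.sum(),[np.percentile(q[s],e,axis=0).round(1) for e in(2,50,98)])
```

```text
330 248 391 y -23.4 19.6 x 0.0
350 248 392 y -23.4 19.8 x -6.7
370 248 390 y -23.3 19.9 x -13.8
390 250 389 y -23.5 19.7 x -21.1
405 250 389 y -23.5 19.9 x -26.6
270 314 xfront 4.3 z 0.0978
300 314 xfront 4.2 z 0.0976
340 314 xfront 4.6 z 0.0985
370 315 xfront 4.2 z 0.0984
stop 2882 [array([ 20.1, -20.2]), array([25.4,  4.6]), array([30. , 27.1])]
```

Call:
step_arm(motion=[[3.5,0,-0.2,0.5,0],[3.5,0,-0.2,1.5,0],[3.5,0,-0.2,2.5,0],[3.5,0,-0.2,3.5,0],[3.5,0,-0.2,4,0],[3.5,0,-0.2,4.2,0],[3.5,0,-0.2,4.3,0],[3.5,0,-0.2,4.3,0],[3.5,0,-0.2,4.3,0]])

```text
time: 18.85
tool_pos: [0.5302, 0.0057, 0.0238]
tcp_rot: [-3.137, 0.169, -0.002]
wrist_force: [1.3, 0.1, -6.6]
width: 0.509
grip_force: 63.7
```

Call:
step_arm(motion=[[3.5,0,0,0.1,0],[3.5,0,0,0.2,0],[3.5,0,0,0.3,0],[3.5,0,0,0.4,0],[3.5,0,0,0.4,0],[3.5,0,0,0.4,0]])

```text
time: 19.45
tool_pos: [0.5297, 0.0057, 0.0202]
tcp_rot: [-3.137, 0.169, -0.0]
wrist_force: [-5.3, 0.0, 5.9]
width: 0.509
grip_force: 65.0
```

Call:
step_arm(motion=[[3.5,0,0,-0.1,0],[3.5,0.3,0,-0.1,0],[3.5,0.6,0,-0.1,0],[3.5,0.9,0,-0.1,0],[3.5,1.2,0,-0.1,0],[3.5,1.5,0,-0.1,0],[3.5,1.8,0,-0.1,0],[3.5,2.1,0,-0.1,0],[3.5,2.4,0,-0.1,0],[3.5,2.4,0,-0.1,0],[3.5,2.4,0,-0.1,0]])

```text
time: 20.55
tool_pos: [0.5502, 0.0035, 0.0203]
tcp_rot: [-3.137, 0.169, 0.012]
wrist_force: [-12.1, 1.3, 10.0]
width: 0.503
grip_force: 65.8
```

```bash
python3 m.py pics/w5.png .054
python3 - <<'E'
from h import *
z=np.load("m.npz");im,P=z["im"].astype(int),z["P"]
O=np.array([.5439,.0041]);a=np.radians(-6.1);F=np.array([[np.cos(a),np.sin(a)],[-np.sin(a),np.cos(a)]])
q=(P[...,:2]-O)@F.T*1000
i=im;g=(i[...,1]>120)&(i[...,0]<110)&(i[...,2]<110)&(np.mgrid[0:480,0:640][0]<200)
print("green",g.sum(),[np.percentile(q[g],e,axis=0).round(1) for e in(2,98)] if g.sum() else "")
m=np.zeros((480,640),bool);m[250:425,235:405]=1
m&=(abs(P[...,2]-.054)<.004)
for v in(350,370,390):
    r=np.where(m[v])[0];print(v,len(r),"y",q[v,r.max(),1].round(1),q[v,r.min(),1].round(1))
for u in(270,300,340,370):
    r=np.where(m[:,u])[0];print(u,r.min(),"xfront",q[r.min(),u,0].round(1),"z",np.median(P[r,u,2]).round(4))
cv2.imwrite("pics/w5c.png",cv2.resize(im[0:360,180:460].astype(np.uint8),(467,600))[...,::-1])
E
```

```text
[0.55016856 0.0034906  0.0202766 ] [-12.45859717   1.85845311  11.3415271 ] 0.5106786127897077
yaw -6.181202248005726 zaxis [-7.3e-03  6.0e-04 -1.0e+00]
tcp in fixture mm [6.2978255  0.06017404]
housing [617.3  -3.7] [84.9 66.1] 83.9
blocktop fix 18768 [ 8.3 -0.1] [53.2 64. ] 0.5 z 0.05454318765229865
1 [-16.8 -24.8]
50 [8.4 0.8]
99 [26.6 26.2]
green 1262 [array([nan, nan]), array([nan, nan])]
350 146 y -20.8 22.7
370 143 y -20.6 22.6
390 142 y -20.8 22.7
270 310 xfront 26.2 z 0.0546
300 311 xfront 25.9 z 0.0546
340 311 xfront 26.2 z 0.0545
370 312 xfront 26.1 z 0.0545
```

View pics/w5c.png

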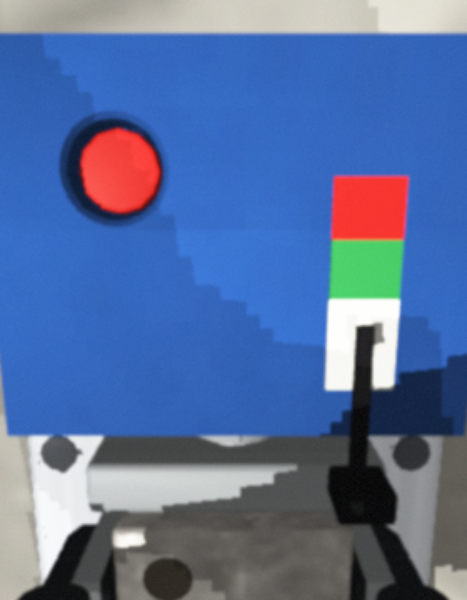

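Call:
step_arm(motion=[[3.5,0,0.05,-0.1,0],[3.5,0.2,0.07,-0.1,0],[3.5,0.4,0.07,-0.1,0],[3.5,0.6,0.07,-0.1,0],[3.5,0.8,0.07,-0.1,0],[3.5,1.0,0.07,-0.1,0],[3.5,1.0,0.07,-0.1,0],[3.5,1.0,0.07,-0.1,0]])

```text
time: 21.4
tool_pos: [0.5567, 0.0027, 0.0204]
tcp_rot: [-3.136, 0.17, 0.022]
wrist_force: [-18.7, 4.6, 13.5]
width: 0.505
grip_force: 66.1
```

```bash
cat > n.py <<'E'
from h import *
z=np.load("m.npz");im,P=z["im"].astype(int),z["P"]
O=np.array([.5439,.0041]);a=np.radians(-6.1);F=np.array([[np.cos(a),np.sin(a)],[-np.sin(a),np.cos(a)]])
q=(P[...,:2]-O)@F.T*1000
m=np.zeros((480,640),bool);m[250:425,235:405]=1
m&=(abs(P[...,2]-.054)<.004)
for v in(350,370,390):
    r=np.where(m[v])[0];print(v,len(r),"y",q[v,r.max(),1].round(1),q[v,r.min(),1].round(1),"z l/r",P[v,r.min()+15,2].round(4),P[v,r.max()-15,2].round(4))
for u in(270,300,340,370):
    r=np.where(m[:,u])[0];print(u,r.min(),"xfront",q[r.min(),u,0].round(1),"z f/b",np.median(P[r[3:20],u,2]).round(4),np.median(P[r[-20:],u,2]).round(4))
# strip column colours along line
g=(im[...,1]>im[...,0]+50)&(im[...,1]>im[...,2]+50);r,c=np.where(g);print("green rows",r.min(),r.max(),"cols",c.min(),c.max())
dk=im.sum(2)<120;cc=slice(c.min(),c.max()+1)
rr=np.where(dk[0:260,cc].sum(1)>=5)[0];print("pointer tip row",rr.min())
E
python3 m.py pics/w6.png .054; python3 n.py
```

```text
[0.5567122  0.00272053 0.0203686 ] [-18.83879797   3.96165107  13.28991449] 0.507136861676545
yaw -6.184521769448594 zaxis [-0.0139  0.002  -0.9999]
tcp in fixture mm [ 1.28862468e+01 -1.01793911e-02]
housing [617.3  -3.6] [84.7 66.2] 83.9
blocktop fix 18587 [11.6  0. ] [64.  46.7] 89.9 z 0.05463963969983934
1 [-10.  -25.1]
50 [15.   0.9]
99 [32.8 26. ]
350 145 y -20.9 22.5 z l/r 0.0542 0.0551
370 143 y -20.8 22.4 z l/r 0.0551 0.0552
390 140 y -20.7 22.3 z l/r 0.0548 0.0549
270 311 xfront 32.7 z f/b 0.0542 0.0548
300 312 xfront 32.5 z f/b 0.0538 0.0548
340 313 xfront 32.7 z f/b 0.0541 0.055
370 310 xfront 32.9 z f/b 0.054 0.0547
green rows 169 202 cols 377 419
pointer tip row 197
```

Call:
step_arm(motion=[[3.5,0,0,-0.1,0],[3.5,0,0.03,-0.2,0],[3.5,0.1,0.05,-0.3,0],[3.5,0.2,0.05,-0.3,0],[3.5,0.2,0.05,-0.3,0],[3.5,0.2,0.05,-0.3,0]])

```text
time: 22.05
tool_pos: [0.5583, 0.0024, 0.0205]
tcp_rot: [-3.135, 0.17, 0.022]
wrist_force: [-10.9, 6.7, -6.0]
width: 0.506
grip_force: 63.8
```

```bash
python3 m.py pics/w7.png .054; python3 n.py
```

```text
[0.5583221  0.00242436 0.02048076] [-11.36539707   6.454537    -5.15913194] 0.5082846190301923
yaw -6.193427373946818 zaxis [-0.0139  0.0027 -0.9999]
tcp in fixture mm [14.51850276 -0.13360264]
housing [617.2  -3.7] [84.9 66.1] 83.8
blocktop fix 18608 [12.6  0. ] [64.  44.8] 89.9 z 0.054709256521272384
1 [ -8.4 -25.1]
50 [16.7  0.8]
99 [34.5 26.1]
350 144 y -21.1 22.5 z l/r 0.0549 0.0536
370 144 y -21.0 22.4 z l/r 0.0542 0.055
390 140 y -21.0 22.4 z l/r 0.0549 0.0544
270 311 xfront 34.3 z f/b 0.0542 0.0551
300 311 xfront 34.8 z f/b 0.0544 0.0549
340 311 xfront 34.3 z f/b 0.0538 0.055
370 313 xfront 34.9 z f/b 0.0543 0.0552
green rows 175 207 cols 376 418
pointer tip row 197
```

Call:
step_arm(motion=[[3.5,0,-0.05,0.1,0],[3.5,0.1,-0.05,0.2,0],[3.5,0.1,-0.05,0.25,0],[3.5,0.1,-0.05,0.25,0],[3.5,0.1,-0.05,0.25,0]], force=30)

```text
time: 22.6
tool_pos: [0.5584, 0.0024, 0.0204]
tcp_rot: [-3.136, 0.169, 0.026]
wrist_force: [-21.1, 4.4, 14.0]
width: 0.505
grip_force: 66.6
```

```bash
python3 m.py pics/w8.png .054; python3 n.py
```

```text
[0.55842807 0.00244376 0.02041505] [-20.82991256   4.49361096  14.3186234 ] 0.5057246930733458
yaw -6.1888602265733335 zaxis [-0.0165  0.0022 -0.9999]
tcp in fixture mm [14.62181151 -0.10305052]
housing [617.4  -3.6] [84.9 66.1] 83.8
blocktop fix 18544 [12.8 -0. ] [63.8 44.5] 89.9 z 0.05469481424942967
1 [ -8.1 -25.3]
50 [16.8  0.8]
99 [34.6 26. ]
350 144 y -21.1 22.4 z l/r 0.0541 0.0547
370 144 y -21.0 22.6 z l/r 0.0546 0.0557
390 141 y -21.0 22.4 z l/r 0.0549 0.0543
270 311 xfront 34.9 z f/b 0.054 0.055
300 312 xfront 34.4 z f/b 0.0541 0.0549
340 312 xfront 34.3 z f/b 0.054 0.0551
370 312 xfront 34.8 z f/b 0.0543 0.0549
green rows 176 208 cols 376 418
pointer tip row 197
```

Call:
step_arm(motion=[[3.5,0,0,-0.05,0],[3.5,0,0,-0.1,0],[3.5,0,0,-0.1,0],[3.5,0,0,-0.1,0],[3.5,0,0,-0.1,0],[3.5,0,0,-0.1,0],[3.5,0,0,-0.1,0],[3.5,0,0,-0.1,0],[3.5,0,0,-0.1,0],[3.5,0,0,-0.1,0],[3.5,0,0,-0.1,0],[3.5,0,0,-0.1,0],[3.5,0,0,-0.1,0],[3.5,0,0,-0.1,0],[3.5,0,0,-0.1,0],[3.5,0,0,-0.1,0],[3.5,0,0,-0.1,0],[3.5,0,0,-0.1,0],[3.5,0,0,-0.1,0],[3.5,0,0,-0.1,0]], force=60)

```text
time: 24.65
tool_pos: [0.5587, 0.0024, 0.0204]
tcp_rot: [-3.136, 0.17, 0.025]
wrist_force: [-16.7, 5.0, 5.9]
width: 0.505
grip_force: 65.2
```

Call:
step_arm(motion=[[3.5,0,0,0,0],[3.5,0,0,0,0],[3.5,0,0,0,0],[3.5,0,0,0,0],[3.5,0,0,0,0],[3.5,0,0,0,0],[3.5,0,0,0,0],[3.5,0,0,0,0],[3.5,0,0,0,0],[3.5,0,0,0,0],[3.5,0,0,0,0],[3.5,0,0,0,0],[3.5,0,0,0,0],[3.5,0,0,0,0],[3.5,0,0,0,0],[3.5,0,0,0,0],[3.5,0,0,0,0],[3.5,0,0,0,0],[3.5,0,0,0,0],[3.5,0,0,0,0]])

```text
time: 26.65
tool_pos: [0.5587, 0.0024, 0.0204]
tcp_rot: [-3.136, 0.169, 0.025]
wrist_force: [-16.5, 4.1, 6.7]
width: 0.503
grip_force: 65.2
```

```bash
python3 m.py pics/w9.png .054; python3 n.py
```

```text
[0.55869649 0.00238374 0.02043279] [-16.34973027   4.31613549   6.34228687] 0.5083847840615519
yaw -6.185615073107116 zaxis [-0.0156  0.0021 -0.9999]
tcp in fixture mm [14.89508766 -0.13420513]
housing [617.3  -3.6] [84.8 66.2] 84.2
blocktop fix 18477 [12.7 -0.1] [63.8 44.6] 89.9 z 0.05466268158030449
1 [ -7.9 -25.2]
50 [17.   0.6]
99 [34.8 26.1]
350 145 y -21.1 22.4 z l/r 0.0551 0.0536
370 144 y -21.0 22.3 z l/r 0.0551 0.0545
390 142 y -20.9 22.4 z l/r 0.055 0.0541
270 312 xfront 34.9 z f/b 0.0543 0.055
300 312 xfront 35.1 z f/b 0.0541 0.0549
340 312 xfront 34.3 z f/b 0.0537 0.0548
370 312 xfront 34.8 z f/b 0.0539 0.0548
green rows 177 209 cols 376 418
pointer tip row 197
```

```bash
python3 -c "
from workcell import bot
print(bot.finish_job())"
```

```text
the job is handed in; nothing more can be done
None
```

I handed the job in at about 27 s: the zero button was pressed fully down, the stylus was home in its stand, and I was still holding the block against the stop with the pointer steady in the green (about 14.7 mm travel, 12 N) and centred to about 1 mm, but with an estimated 1° nose-down tilt left uncorrected.

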